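# Present the notched filter plate label up

### The arm

A 7-joint arm with a two-finger parallel gripper is mounted at the origin on a cart in front of the work surface, level with it; the furniture and walls round the work are solid. World frame = base frame: x ahead of the robot, y to its left, z up, the work surface at z = 0. Lengths are in m, angles in rad, forces in N, time in s.
With the tool pointing down it reaches from about 0.425 to 0.925 m from the base axis. Payload 6.8 kg.
Tool frame: the origin (TCP) lies between the finger pads; the fingertips stand ctrl.tip_extent ahead of it and the grasp point (between the pads) lies 6 mm ahead of it (ctrl.tip_extent is the distance from the TCP to the fingertips, in m); z points along the fingers, y is the line along which they close (so a half turn about z gives the same grasp; the last joint's range is limited). The gripper opens to 85 mm and grips with 20 to 120 N. Pads are 22 mm wide; open, the fingers measure 114 mm over their backs; the gripper's body (76 mm by 85 mm) begins 54 mm behind the grasp point. The pads swing forward as they close: fully open they stand 13 mm farther back than shut.
Start: joints at [-0.108, 0.477, 0.022, 1.555, -0.011, 1.109, -0.083], TCP at [0.675, 0, 0.256] pointing down, gripper open.
Joint ranges: [-2.96, 2.96], [-0.34, 2.1], [-1.41, 1.46], [0.24, 2.44], [-1.37, 4.51], [0.17, 1.92], [-2.96, 2.96]. Speed limits (rad/s): [2.39, 2.39, 3.14, 3.14, 3.14, 3.14, 3.14].

### API

Orientations are given as a rotation vector (axis times angle).
In Python, from plant import ctrl gives the robot as it stands.
- The arm moves only by the tool play_rows, never from a script. Its argument "steps" is a list of rows, each an object of numbers: "x", "y", "z": the shift along the tool's x, y, z in cm; "ax", "ay", "az": the turn, a rotation vector about the tool's x, y, z in rad; "grip": the closure in counts, from 0 (fully open) to 255 (shut). A call has 1 to 20 rows; each row is the pose to reach, as a shift and turn from the pose commanded when the call began, along the tool's axes at that moment; what a row does not reach only later rows make up. A row lasts 1/10 s, in which the tool goes at most 50 mm and 8.59 degrees, less where a joint would pass 70% of its speed; a pose out of reach is approached as far as the arm can. A call with a gripper value outside its range is refused whole. The fingers move at their own pace and stop on an object; the grip force is fixed at half the most. Time passes only in rows, so rows that repeat a pose let the fingers close. It gives the time, the measured TCP pose, the force, the opening and the grip force at its end, in the units of the state.
- ctrl.state(): the state, without advancing time (a new reading comes with each control period).
- ctrl.snapshot(name): name is "scene" or "side" or "wrist"; returns (picture, depth): 384x512x3 uint8, red, green, blue; 384x512 float32, m along the optical axis (not along the pixel's ray), 0 where there is no reading.
- ctrl.camera_params(name): a dict with "K" (3x3 intrinsics, pixels), "position" and "attitude" of the camera in the world. Camera axes: x right, y down, z forward; pixel columns grow to the right and rows downward; lengths in m; the calibration is good to about 2 mm. A picture is of the moment at which its call begins: read the wrist's pose just before it. camera_params takes no time and is no camera call; for the wrist camera it gives the pose at the moment of the call.
- ctrl.close_job(): hands the job in; it is judged then, once.
The state is a dict: "t": time; "joint_pos": joint angles; "qd": joint speeds; "joint_torque": joint torques, N m; "tool_pos": TCP position; "ee_rot": TCP orientation; "force": force on the tool from outside, world axes, zero at the start; "torque": the same for the moment, N m; "grip_width": opening from 0.0 (shut) to 1.0 (fully open); "grip_force": force on a finger pad.
Only numpy, scipy, OpenCV 4.12 (cv2) and the standard library are available. Lean on these libraries where they do the work, as an engineer would, in place of code of your own. Each camera call takes 0.05 s, during which the arm holds its last target. There are 200 camera calls.

### The job

Two glass filter plates stand on edge in the slotted bench rack; one of them has a small square notch cut out of a top corner, which marks its frosted handling end. Take that plate by its frosted end only (fingers off the clear glass and the label), lift it well clear of the rack, and tip it back about 45 degrees or more so that its label side faces up to be read from above. Finish while still holding it there, still and at least 12 cm above the bench; leave the un-notched plate and the other things where they are.

Things in the scene. Friction and masses are not known exactly. Their poses are not given: they have to be found in the camera images.
- filter_plate: notched glass plate, about 90 g, standing on its long edge in one slot at any heading: 130 long (x), 8 thick (y), 60 mm tall (z, up). Origin: centre of its lower edge. x = +20..+65 mm is the frosted end, its top corner (x 50..65, z 45..60) notched out; x = -65..+20 is clear glass, not to be touched. +y is the label side, to face up at the end
- frosted_end (a point): point inside the notched plate's frosted end, at plate x = 40, y = 0 (mid thickness), z = 38 mm: a good place to pinch across the 8 mm thickness
- notch (a point): centre of the square 15 x 15 mm corner notch, at plate x = 57.5, y = 0, z = 52.5 mm; seen from the label side as the plate stands, it is at the top left
- label (a point): centre of the white paper label (24 x 44 mm, no label on the other face), on the notched plate's +y face at plate x = 4, y = +4, z = 32 mm
- blank_plate: a second glass plate of the same size and material (130 x 8 x 60 mm, one end frosted) with four whole corners and no label, standing in the other slot, turned end for end; origin at the centre of its lower edge; leave it
- rack: rack fixed to the bench; origin: centre of its underside. Base 120 (x) x 132 (y) x 10 mm; plates stand on it, edges 10 to 70 mm above the bench. Two cross combs (16 mm wide, at x = -18 and +18 mm, tops at 30 mm) each have two slots, 11 mm wide, running along x at y = -36 and +36 mm. The plates' ends are free on both faces; a plate lifts straight up out
- lens_wipes: small box of wipes, 60 x 90 x 28 mm, lying on the bench; origin at the centre of its underside; bystander
- loupe: black loupe, 38 mm across, 30 mm tall, standing on the bench; origin at the centre of its underside; bystander
- vial_screws: capped vial, 30 mm across, 56 mm tall, standing on the bench; origin at the centre of its underside; bystander

How it is judged:
On the way:
1. the notched plate is out of the rack, held by its frosted end (height (world z) of filter_plate above 0.06 m and contact force between the fingers and filter_plate above 2 N and x of the grasp point in the frame of filter_plate above 0.021 m and contact force between filter_plate and rack below 0.3 N and contact force between filter_plate and blank_plate below 0.3 N), for 0.2 s.
At the end, for the whole second after the job is handed in: Notched plate gripped by its frosted end (over 2 N), clear of rack and blank, still, its origin, frosted end and label all over 120 mm above the bench, label normal (+y) within 55 degrees of straight up; blank stands, nothing else moved over 20 mm (height (world z) of each of filter_plate, frosted_end, label above 0.12 m and angle between filter_plate's own y axis and vertical below 0.96 rad and linear speed of filter_plate below 0.03 m/s and angular speed of filter_plate below 0.3 rad/s and contact force between the fingers and filter_plate above 2 N and x of the grasp point in the frame of filter_plate above 0.021 m and contact force between filter_plate and rack below 0.3 N and contact force between filter_plate and blank_plate below 0.3 N and distance of each of blank_plate, lens_wipes, loupe, vial_screws from where it was at the start of the episode below 0.02 m and angle between blank_plate's own z axis and vertical below 0.2 rad); the arm keeps its last pose, push and grip.
It fails at once if the fingers press on the clear glass or label part (contact force between the fingers and filter_plate_c0 above 1 N).
It fails at once if the un-notched plate is moved or tipped (distance of blank_plate from where it was at the start of the episode above 0.02 m or angle between blank_plate's own z axis and vertical above 0.35 rad).
It fails at once if a bystander is pushed away or knocked over ((distance of lens_wipes from where it was at the start of the episode above 0.03 m or angle between lens_wipes's own z axis and vertical above 0.5 rad) or (distance of loupe from where it was at the start of the episode above 0.03 m or angle between loupe's own z axis and vertical above 0.5 rad) or (distance of vial_screws from where it was at the start of the episode above 0.03 m or angle between vial_screws's own z axis and vertical above 0.5 rad)).
It also fails if it takes over 38 s, if anything falls off the work surface, if the arm or the gripper's body presses on something with over 40 N, if the wrist force passes 120 N, or if a joint passes its speed limit or range.

## Working session

There is one attempt and no reset: what is moved stays moved. The work goes in short steps, Python scripts to look and compute and a tool call to move; the robot and the scene stay as the last step left them, time stands still between calls to the robot, and variables do not carry over. Pictures are saved under pics/ and viewed, at most 10 in all, crops included, and the job is handed in when it is done.

Besides the shell and the picture viewer there is one more tool, called after "Call:" as name(argument=value, ...), one argument or row to a line, values as JSON. play_rows: Moves the arm, as the interface text tells. Its arguments: {"type":"object","properties":{"steps":{"type":"array","items":{"type":"object","properties":{"x":{"type":"number"},"y":{"type":"number"},"z":{"type":"number"},"ax":{"type":"number"},"ay":{"type":"number"},"az":{"type":"number"},"grip":{"type":"number"}}}}},"required":["steps"]}

```bash
mkdir -p pics; python3 - <<'E'
from plant import ctrl
import cv2,numpy as np
s=ctrl.state();print(s);print(ctrl.tip_extent)
for n in("scene","side","wrist"):
    p=ctrl.camera_params(n);im,d=ctrl.snapshot(n)
    np.savez(f"{n}0.npz",im=im,d=d,K=p["K"],pos=p["position"],att=p["attitude"])
    cv2.imwrite(f"pics/{n}0.png",im[:,:,::-1]);print(n,p)
a=[cv2.imread(f"pics/{n}0.png") for n in("scene","wrist")]
E
```

```text
{'t': 0.0, 'joint_pos': array([-0.10810933,  0.47780034,  0.0223129 ,  1.55642433, -0.01148798,
        1.10927663, -0.08307859]), 'qd': array([ 4.88009104e-04, -6.98844655e-04, -6.43358301e-04,  1.13621634e-03,
        1.21732960e-03,  2.20504457e-03, -7.99953454e-05]), 'joint_torque': array([-5.45967814e-04, -5.96443820e+01,  1.60769675e+00, -2.81194621e+01,
        1.24063640e-02,  9.39900521e-03,  2.20753498e-05]), 'tool_pos': array([6.74473082e-01, 9.75619622e-06, 2.55336435e-01]), 'ee_rot': array([-2.22052731e+00, -2.22070901e+00,  2.11671127e-03]), 'force': array([ 0.03887495, -1.04445087,  0.19905123]), 'torque': array([-0.03517266,  0.01199799,  0.00011252]), 'grip_force': 0.0, 'grip_width': 0.9989469979517922}
0.025
scene {'K': array([[374.13400582,   0.        , 256.53314771],
       [  0.        , 374.13400582, 185.90781555],
       [  0.        ,   0.        ,   1.        ]]), 'position': array([0.08269728, 0.59969215, 0.63496244]), 'attitude': array([-0.98120893,  2.40368371, -1.14253139])}
side {'K': array([[414.0501528 ,   0.        , 248.14384883],
       [  0.        , 414.0501528 , 192.33028816],
       [  0.        ,   0.        ,   1.        ]]), 'position': array([ 0.18152408, -0.63869432,  0.66403474]), 'attitude': array([-2.14261265,  0.47460243, -0.24651358])}
wrist {'K': array([[331.29164908,   0.        , 257.00089595],
       [  0.        , 331.29164908, 186.56864936],
       [  0.        ,   0.        ,   1.        ]]), 'position': array([0.67448484, 0.07677137, 0.37242619]), 'attitude': array([ 2.83847988e+00,  8.04330182e-04, -1.51396553e-03])}
```

View pics/scene0.png

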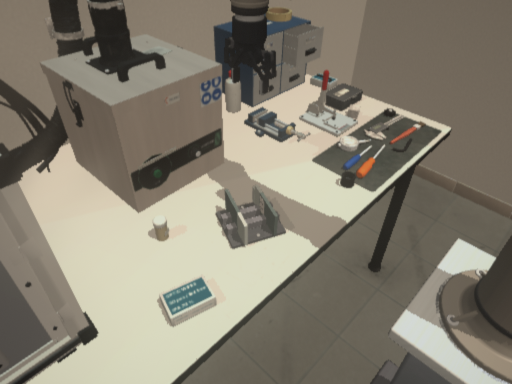

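View pics/wrist0.png

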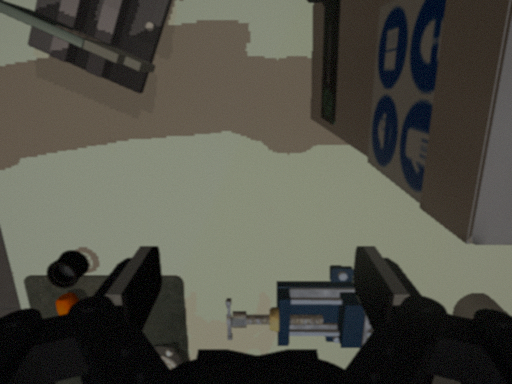

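View pics/side0.png

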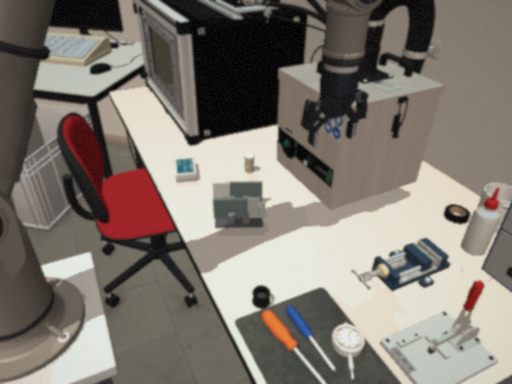

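The scene shows the rack at about (250,215) with two plates, the vial at (160,228) and the wipes at (188,298). The side view has the rack at (238,205), and in the wrist view it is cut off at top left. I'll zoom in and locate it using depth.

```bash
cat > h.py <<'E'
import numpy as np,cv2
from scipy.spatial.transform import Rotation as R
def load(f):
    z=np.load(f);im,d,K=z['im'],z['d'],z['K'];Rm=R.from_rotvec(z['att']).as_matrix()
    v,u=np.mgrid[:384,:512]
    P=np.stack([(u-K[0,2])/K[0,0]*d,(v-K[1,2])/K[1,1]*d,d],-1)@Rm.T+z['pos']
    return im,d,P,K,Rm,z['pos']
def ray(f,u,v,zp):
    _,_,_,K,Rm,p=load(f);r=Rm@np.array([(u-K[0,2])/K[0,0],(v-K[1,2])/K[1,1],1]);return p+r*(zp-p[2])/r[2]
E
python3 - <<'E'
from h import *
a,d,P,*_=load('scene0.npz');b,d2,P2,*_=load('side0.npz')
A=cv2.resize(a[180:250,210:290],None,fx=5,fy=5,interpolation=cv2.INTER_CUBIC)
B=cv2.resize(b[170:240,200:280],None,fx=5,fy=5,interpolation=cv2.INTER_CUBIC)
cv2.imwrite('pics/crop1.png',np.hstack([A,B])[:,:,::-1])
for n,Q,(r0,r1,c0,c1) in(('scene',P,(180,250,210,290)),('side',P2,(170,240,200,280))):
    q=Q[r0:r1,c0:c1].reshape(-1,3)
    for lo,hi in((.055,.064),(.064,.075),(.023,.035),(.006,.014)):
        m=q[(q[:,2]>lo)&(q[:,2]<hi)]
        if len(m)>4:print(n,lo,len(m),m.mean(0).round(3),m.min(0).round(3),m.max(0).round(3))
# per-plate: points z>.035
    m=q[(q[:,2]>.035)&(q[:,2]<.08)]
    (c,s,ang)=cv2.minAreaRect(m[:,:2].astype(np.float32));print(n,'rect',c,s,ang,len(m))
    g,e=np.histogramdd(m[:,:2],bins=[24,24]);print(g.astype(int));print(e[0][[0,-1]],e[1][[0,-1]])
E
```

```text
scene 0.055 138 [0.509 0.157 0.059] [0.449 0.09  0.055] [0.592 0.214 0.064]
scene 0.064 366 [0.515 0.157 0.07 ] [0.449 0.094 0.064] [0.592 0.214 0.074]
scene 0.023 622 [0.52  0.161 0.03 ] [0.449 0.084 0.023] [0.594 0.219 0.035]
scene 0.006 770 [0.504 0.171 0.011] [0.442 0.095 0.006] [0.602 0.235 0.014]
scene rect (0.521619439125061, 0.15159472823143005) (0.08090144395828247, 0.13555431365966797) 66.38155364990234 816
[[ 0  0  0  0  0  0  0  0  0 11 32  2  0  0  0  0  0  0  0  0  0  0  0  0]
 [ 0  0  0  0  0  0  0  0  0  5 19  0  0  0  0  0  0  0  0  0  0  0  0  0]
 [ 0  0  0  0  0  0  0  0  4 13  8  0  0  0  0  0  0  0  0  0  0  0  0  0]
 [ 0  0  0  0  0  0  0  1  5 15  0  0  0  0  0  0  0  0  0  0  0  0  0  0]
 [ 0  0  0  0  0  0  0  1 14  8  0  0  0  0  0  0  0  0  0  0  0  0 19 33]
 [ 0  0  0  0  0  0  1  6 14  0  0  0  0  0  0  0  0  0  0  0  0  0  5 15]
 [ 0  0  0  0  0  0  3  9  9  0  0  0  0  0  0  0  0  0  0  0  0  3 11  6]
 [ 0  0  0  0  0  0  4 18  0  0  0  0  0  0  0  0  0  0  0  0  1  6 14  0]
 [ 0  0  0  0  0  2 17  4  0  0  0  0  0  0  0  0  0  0  0  0  3  7  8  0]
 [ 0
[... 2735 characters left out ...]
 0  0  0  0  0  0  0  0  0  1 24  8  1  0  0  0  0]
 [ 0  8 24  5  0  0  0  0  0  0  0  0  0  0  0  0 14 18  3  0  0  0  0  0]
 [ 0 20  4  2  0  0  0  0  0  0  0  0  0  0  0  2 23  5  1  0  0  0  0  0]
 [ 8 14  1  0  0  0  0  0  0  0  0  0  0  0  1 10 18  2  0  0  0  0  0  0]
 [11  3  0  0  0  0  0  0  0  0  0  0  0  0  2 20  7  3  0  0  0  0  0  0]
 [ 0  0  1  0  0  0  0  0  0  0  0  0  0  0 11 19  3  0  0  0  0  0  0  0]
 [ 0  0  0  0  0  0  0  0  0  0  0  0  0  3 23  4  3  0  0  0  0  0  0  0]
 [ 0  0  0  0  0  0  0  0  0  0  0  0  0 17 13  3  0  0  0  0  0  0  0  0]
 [ 0  0  0  0  0  0  0  0  0  0  0  0  0 17  8  0  0  0  0  0  0  0  0  0]]
[0.44737264 0.59276607] [0.08312068 0.20864319]
```

View pics/crop1.png

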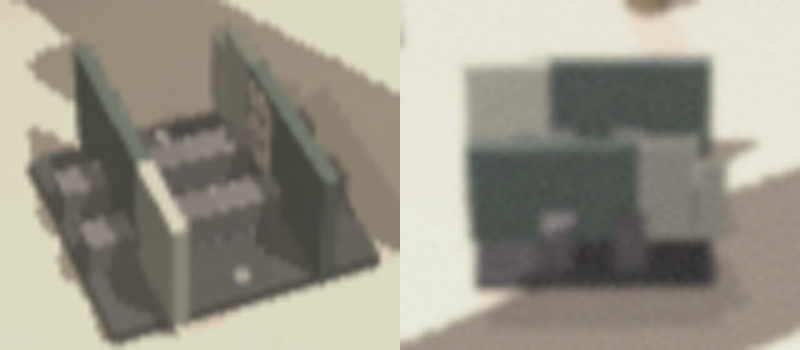

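Both crops show it: the low-y plate has its frosted end at large x with the notched corner at (710,150) in the side crop, and its label faces +y, at (258,120) in the scene crop. The high-y plate is whole with its frosted end at low x. Now I'll fit the pose and work out the move.

```bash
python3 - <<'E'
from h import *
C=np.array([.52,.149]);
fits={}
for f in('scene0.npz','side0.npz'):
    im,d,P,*_=load(f);q=P.reshape(-1,3)
    q=q[(abs(q[:,0]-.52)<.1)&(abs(q[:,1]-.149)<.09)]
    for lo,hi,t in((.04,.085,'all'),(.066,.076,'top')):
        m=q[(q[:,2]>lo)&(q[:,2]<hi)]
        s=(m[:,:2]-C)@np.array([np.sin(np.radians(23)),np.cos(np.radians(23))])
        for side,n in((s<0,'notched'),(s>0,'blank')):
            w=m[side][:,:2].astype(np.float32);vx,vy,x0,y0=cv2.fitLine(w,cv2.DIST_HUBER,0,.01,.01).ravel()
            u=np.array([vx,vy])*np.sign(vx);al=(w-[x0,y0])@u;r=(w-[x0,y0])@[-u[1],u[0]]
            e=np.percentile(al,[.5,99.5]);
            print(f,t,n,'ang',np.degrees(np.arctan2(u[1],u[0])).round(2),'ends',(np.array([x0,y0])+e[0]*u).round(4),(np.array([x0,y0])+e[1]*u).round(4),'len',(e[1]-e[0]).round(4),'perp',np.percentile(r,[2,50,98]).round(4),len(w))
    b=P[(P[...,2]>.1)&(P[...,2]<.4)&(P[...,0]>.55)&(P[...,1]>.05)&(P[...,0]<1.2)&(P[...,1]<.6)]
    print('oven pts',np.percentile(b,[1,99],axis=0).round(2))
# notch corner rays: side crop top edge end, x 695 y 140 ->full
for u,v,z in((200+(695-400)/5,170+142/5,.07),(200+(470-400)/5,170+145/5,.07)):print(ray('side0.npz',u,v,z))
E
```

```text
scene0.npz all notched ang -23.51 ends [0.4499 0.1464] [0.5694 0.0944] len 0.1303 perp [-0.0063  0.0006  0.0019] 381
scene0.npz all blank ang -22.63 ends [0.4749 0.2127] [0.5934 0.1633] len 0.1284 perp [-0.0062  0.0004  0.0025] 360
scene0.npz top notched ang -23.54 ends [0.4499 0.1442] [0.5552 0.0984] len 0.1148 perp [-0.0047  0.0003  0.0036] 152
scene0.npz top blank ang -23.51 ends [0.4757 0.2114] [0.5925 0.1606] len 0.1273 perp [-0.0045 -0.      0.0035] 176
oven pts [[0.72 0.06 0.1 ]
 [1.16 0.42 0.39]]
side0.npz all notched ang -23.55 ends [0.448  0.1375] [0.5654 0.0863] len 0.1281 perp [-0.0035 -0.      0.0062] 566
side0.npz all blank ang -23.23 ends [0.4735 0.2047] [0.5911 0.1542] len 0.1279 perp [-0.0039 -0.0002  0.0067] 545
side0.npz top notched ang -23.01 ends [0.4487 0.1377] [0.5524 0.0936] len 0.1127 perp [-0.0044 -0.      0.0064] 130
side0.npz top blank ang -22.31 ends [0.4744 0.2048] [0.5919 0.1566] len 0.127 perp [-0.0053 -0.      0.006 ] 129
oven pts [[0.56 0.05 0.1 ]
 [1.16 0.58 0.4 ]]
[0.55136275 0.09218819 0.07      ]
[0.45082222 0.13627178 0.07      ]
```

Call:
play_rows(
  steps=[
    {"x": 1, "y": -1.3, "z": 0.5, "az": -0.116, "grip": 110},
    {"x": 2, "y": -2.6, "z": 1, "az": -0.232, "grip": 110},
    {"x": 3, "y": -3.8, "z": 2, "az": -0.349, "grip": 110},
    {"x": 4, "y": -5.1, "z": 3, "az": -0.465, "grip": 110},
    {"x": 5, "y": -6.4, "z": 4, "az": -0.581, "grip": 110},
    {"x": 6, "y": -7.7, "z": 5, "az": -0.697, "grip": 110},
    {"x": 7, "y": -9, "z": 6, "az": -0.813, "grip": 110},
    {"x": 8, "y": -10.3, "z": 7, "az": -0.93, "grip": 110},
    {"x": 9, "y": -11.5, "z": 8, "az": -1.046, "grip": 110},
    {"x": 9.9, "y": -12.8, "z": 9, "az": -1.162, "grip": 110},
    {"x": 9.9, "y": -12.8, "z": 9, "az": -1.162, "grip": 110},
    {"x": 9.9, "y": -12.8, "z": 9, "az": -1.162, "grip": 110},
    {"x": 9.9, "y": -12.8, "z": 9, "az": -1.162, "grip": 110},
  ],
)

```text
schema error: expected keys x, y, z, ax, ay, az, grip
```

```bash
python3 - <<'E'
from h import *
from plant import ctrl
s=ctrl.state();p=ctrl.camera_params("wrist");im,d=ctrl.snapshot("wrist")
print(s['t'],s['tool_pos'],s['joint_pos'].round(2),s['grip_width'],R.from_rotvec(s['ee_rot']).as_matrix().round(3))
np.savez("wrist1.npz",im=im,d=d,K=p["K"],pos=p["position"],att=p["attitude"]);cv2.imwrite("pics/wrist1.png",im[:,:,::-1])
im,d,P,*_=load("wrist1.npz")
q=P.reshape(-1,3);q=q[(abs(q[:,0]-.52)<.1)&(abs(q[:,1]-.149)<.09)&(q[:,2]>.062)&(q[:,2]<.078)]
u=np.array([.9178,-.3971]);n=np.array([.3971,.9178]);a=(q[:,:2]-[.508,.116])@u;b=(q[:,:2]-[.508,.116])@n
for lo,hi in((-.03,.03),(.04,.11)):
    k=(b>lo)&(b<hi);print(k.sum(),np.percentile(a[k],[1,99]).round(4),np.percentile(b[k],[2,50,98]).round(4),np.polyfit(a[k],b[k],1).round(4)) if k.sum()>5 else 0
E
```

```text
0.15 [ 6.74604759e-01 -2.26053769e-05  2.55558887e-01] [-0.11  0.48  0.02  1.56 -0.01  1.11 -0.08] 1.0009475763645153 [[ 0.     1.    -0.001]
 [ 1.    -0.    -0.   ]
 [-0.    -0.001 -1.   ]]
1355 [-0.0484  0.0504] [-0.0027  0.0015  0.0051] [-0.0031  0.0014]
```

View pics/wrist1.png

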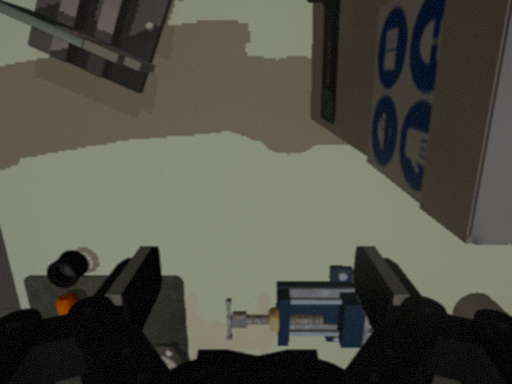

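The move was refused because every key is required, so this is still the start view. It does confirm the plate: the top edge ends at plate x = +50 mm (the notch), with centre and heading within 1.5 mm. Resending with all keys.

Call:
play_rows(
  steps=[
    {"x": 1, "y": -1.3, "z": 0.5, "ax": 0, "ay": 0, "az": -0.116, "grip": 110},
    {"x": 2, "y": -2.6, "z": 1, "ax": 0, "ay": 0, "az": -0.232, "grip": 110},
    {"x": 3, "y": -3.8, "z": 2, "ax": 0, "ay": 0, "az": -0.349, "grip": 110},
    {"x": 4, "y": -5.1, "z": 3, "ax": 0, "ay": 0, "az": -0.465, "grip": 110},
    {"x": 5, "y": -6.4, "z": 4, "ax": 0, "ay": 0, "az": -0.581, "grip": 110},
    {"x": 6, "y": -7.7, "z": 5, "ax": 0, "ay": 0, "az": -0.697, "grip": 110},
    {"x": 7, "y": -9, "z": 6, "ax": 0, "ay": 0, "az": -0.813, "grip": 110},
    {"x": 8, "y": -10.3, "z": 7, "ax": 0, "ay": 0, "az": -0.93, "grip": 110},
    {"x": 9, "y": -11.5, "z": 8, "ax": 0, "ay": 0, "az": -1.046, "grip": 110},
    {"x": 10, "y": -12.8, "z": 9, "ax": 0, "ay": 0, "az": -1.162, "grip": 110},
    {"x": 10, "y": -12.8, "z": 9, "ax": 0, "ay": 0, "az": -1.162, "grip": 110},
    {"x": 10, "y": -12.8, "z": 9, "ax": 0, "ay": 0, "az": -1.162, "grip": 110},
    {"x": 10, "y": -12.8, "z": 9, "ax": 0, "ay": 0, "az": -1.162, "grip": 110},
  ],
)

```text
t: 1.5
tool_pos: [0.5482, 0.0993, 0.1669]
ee_rot: [0.643, 3.074, 0.0]
force: [0.6, -0.7, -0.1]
grip_width: 0.57
grip_force: 0.0
```

```bash
cat > look.py <<'E'
from h import *
from plant import ctrl
import sys
t=sys.argv[1]
s=ctrl.state();p=ctrl.camera_params("wrist");im,d=ctrl.snapshot("wrist")
M=R.from_rotvec(s['ee_rot']).as_matrix()
print(s['t'],s['tool_pos'],s['joint_pos'].round(2),s['grip_width'],s['grip_force'],s['force'].round(2));print(M.round(3))
np.savez(t+".npz",im=im,d=d,K=p["K"],pos=p["position"],att=p["attitude"]);cv2.imwrite(f"pics/{t}.png",im[:,:,::-1])
E
python3 look.py wrist2; python3 - <<'E'
from h import *
im,d,P,*_=load("wrist2.npz")
q=P.reshape(-1,3);q=q[(abs(q[:,0]-.52)<.1)&(abs(q[:,1]-.149)<.09)&(q[:,2]>.062)&(q[:,2]<.078)]
u=np.array([.9178,-.3971]);n=np.array([.3971,.9178]);a=(q[:,:2]-[.508,.116])@u;b=(q[:,:2]-[.508,.116])@n
for lo,hi in((-.03,.03),(.04,.11)):
    k=(b>lo)&(b<hi);print(k.sum(),np.percentile(a[k],[1,99]).round(4),np.percentile(b[k],[2,50,98]).round(4),np.polyfit(a[k],b[k],1).round(4)) if k.sum()>5 else 0
E
```

```text
1.5 [0.54822923 0.09926878 0.16694872] [-0.08  0.4  -0.27  1.91  0.14  0.84  0.74] 0.5696417090666488 0.0 [ 0.58 -0.67 -0.05]
[[-0.916  0.401  0.002]
 [ 0.401  0.916 -0.   ]
 [-0.001  0.001 -1.   ]]
2275 [-0.0638  0.0478] [-0.0027  0.0013  0.0051] [-0.0035  0.0012]
3123 [-0.0672  0.0591] [0.0689 0.0719 0.0768] [-0.002   0.0721]
```

View pics/wrist2.png

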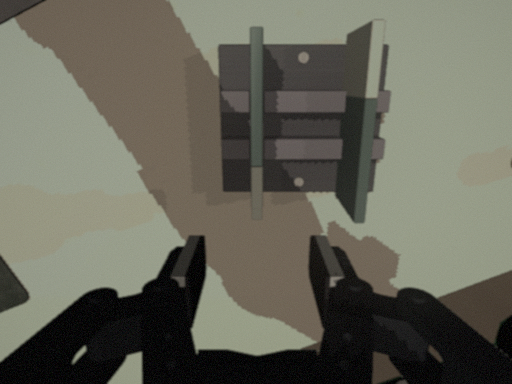

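The wrist view shows the notched plate at column 256, centred between the fingers (195 and 320). Its frosted end is at rows 167–220, and the blank plate is to the right at about column 365. Descending and closing.

Call:
play_rows(
  steps=[
    {"x": 0.1, "y": 0.05, "z": 2, "ax": 0, "ay": 0, "az": 0, "grip": 110},
    {"x": 0.1, "y": 0.05, "z": 4, "ax": 0, "ay": 0, "az": 0, "grip": 110},
    {"x": 0.1, "y": 0.05, "z": 6, "ax": 0, "ay": 0, "az": 0, "grip": 110},
    {"x": 0.1, "y": 0.05, "z": 8, "ax": 0, "ay": 0, "az": 0, "grip": 110},
    {"x": 0.1, "y": 0.05, "z": 9.5, "ax": 0, "ay": 0, "az": 0, "grip": 110},
    {"x": 0.1, "y": 0.05, "z": 10.5, "ax": 0, "ay": 0, "az": 0, "grip": 110},
    {"x": 0.1, "y": 0.05, "z": 10.9, "ax": 0, "ay": 0, "az": 0, "grip": 110},
    {"x": 0.1, "y": 0.05, "z": 10.9, "ax": 0, "ay": 0, "az": 0, "grip": 110},
    {"x": 0.1, "y": 0.05, "z": 10.9, "ax": 0, "ay": 0, "az": 0, "grip": 255},
    {"x": 0.1, "y": 0.05, "z": 10.9, "ax": 0, "ay": 0, "az": 0, "grip": 255},
    {"x": 0.1, "y": 0.05, "z": 10.9, "ax": 0, "ay": 0, "az": 0, "grip": 255},
    {"x": 0.1, "y": 0.05, "z": 10.9, "ax": 0, "ay": 0, "az": 0, "grip": 255},
    {"x": 0.1, "y": 0.05, "z": 10.9, "ax": 0, "ay": 0, "az": 0, "grip": 255},
    {"x": 0.1, "y": 0.05, "z": 10.9, "ax": 0, "ay": 0, "az": 0, "grip": 255},
    {"x": 0.1, "y": 0.05, "z": 10.9, "ax": 0, "ay": 0, "az": 0, "grip": 255},
    {"x": 0.1, "y": 0.05, "z": 10.9, "ax": 0, "ay": 0, "az": 0, "grip": 255},
  ],
)

```text
t: 3.15
tool_pos: [0.5468, 0.101, 0.0581]
ee_rot: [0.638, 3.075, 0.001]
force: [-0.7, -0.3, 6.6]
grip_width: 0.088
grip_force: 58.8
```

```bash
python3 look.py wrist3
```

```text
3.15 [0.54683831 0.10098739 0.05805357] [-0.11  0.56 -0.23  1.97  0.21  0.63  0.68] 0.08823884181147625 58.81565071642399 [-0.65 -0.28  6.64]
[[-0.918  0.398  0.001]
 [ 0.398  0.918  0.   ]
 [-0.001  0.001 -1.   ]]
```

View pics/wrist3.png

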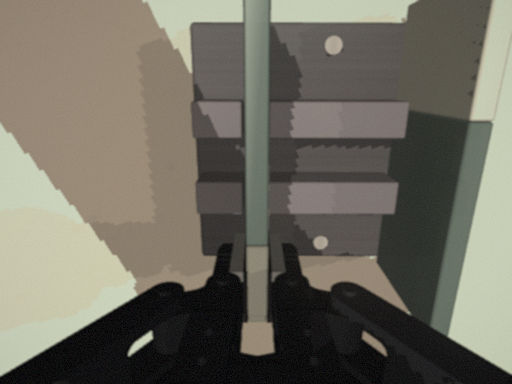

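The plate is gripped (58.8 N) and the frosted/clear line is at row 245. I'll check the pad edge against that line before lifting.

```bash
python3 - <<'E'
from h import *
T=np.array([.54684,.10099,.05805]);X=np.array([-.918,.398,0])
for v in(245,322):print(v,'tool x of plate-top point mm',1000*(ray("wrist3.npz",257,v,.07)-T)@X)
_,_,_,K,Rm,p=load("wrist3.npz")
for dx,dz in((.011,.006),(.011,.025),(.011,-.01)):
    c=Rm.T@(T+dx*X+[0,0,-dz]-p);print(dx,dz,(K@c/c[2])[:2].round(1))
E
```

```text
245 tool x of plate-top point mm 22.314217772083282
322 tool x of plate-top point mm -10.273360201794066
0.011 0.006 [256.2 249.3]
0.011 0.025 [256.2 229.8]
0.011 -0.01 [256.2 270.2]
```

The grasp is at plate x ≈ 42 mm, so the pads are about 11 mm clear of the clear glass. Lifting.

Call:
play_rows(
  steps=[
    {"x": 0, "y": 0, "z": -0.5, "ax": 0, "ay": 0, "az": 0, "grip": 255},
    {"x": 0, "y": 0, "z": -1.5, "ax": 0, "ay": 0, "az": 0, "grip": 255},
    {"x": 0, "y": 0, "z": -3, "ax": 0, "ay": 0, "az": 0, "grip": 255},
    {"x": 0, "y": 0, "z": -4.5, "ax": 0, "ay": 0, "az": 0, "grip": 255},
    {"x": 0, "y": 0, "z": -6, "ax": 0, "ay": 0, "az": 0, "grip": 255},
    {"x": 0, "y": 0, "z": -8, "ax": 0, "ay": 0, "az": 0, "grip": 255},
    {"x": 0, "y": 0, "z": -10, "ax": 0, "ay": 0, "az": 0, "grip": 255},
    {"x": 0, "y": 0, "z": -12, "ax": 0, "ay": 0, "az": 0, "grip": 255},
    {"x": 0, "y": 0, "z": -14, "ax": 0, "ay": 0, "az": 0, "grip": 255},
    {"x": 0, "y": 0, "z": -16, "ax": 0, "ay": 0, "az": 0, "grip": 255},
    {"x": 0, "y": 0, "z": -18, "ax": 0, "ay": 0, "az": 0, "grip": 255},
    {"x": 0, "y": 0, "z": -20, "ax": 0, "ay": 0, "az": 0, "grip": 255},
    {"x": 0, "y": 0, "z": -21, "ax": 0, "ay": 0, "az": 0, "grip": 255},
    {"x": 0, "y": 0, "z": -22, "ax": 0, "ay": 0, "az": 0, "grip": 255},
    {"x": 0, "y": 0, "z": -22, "ax": 0, "ay": 0, "az": 0, "grip": 255},
    {"x": 0, "y": 0, "z": -22, "ax": 0, "ay": 0, "az": 0, "grip": 255},
  ],
)

```text
t: 4.8
tool_pos: [0.546, 0.1007, 0.2768]
ee_rot: [-0.638, -3.075, 0.001]
force: [0.3, 1.4, -1.0]
grip_width: 0.086
grip_force: 58.4
```

Call:
play_rows(
  steps=[
    {"x": 0, "y": 0, "z": 0, "ax": -0.07, "ay": 0, "az": 0, "grip": 255},
    {"x": 0, "y": 0, "z": 0, "ax": -0.14, "ay": 0, "az": 0, "grip": 255},
    {"x": 0, "y": 0, "z": 0, "ax": -0.21, "ay": 0, "az": 0, "grip": 255},
    {"x": 0, "y": 0, "z": 0, "ax": -0.28, "ay": 0, "az": 0, "grip": 255},
    {"x": 0, "y": 0, "z": 0, "ax": -0.35, "ay": 0, "az": 0, "grip": 255},
    {"x": 0, "y": 0, "z": 0, "ax": -0.42, "ay": 0, "az": 0, "grip": 255},
    {"x": 0, "y": 0, "z": 0, "ax": -0.49, "ay": 0, "az": 0, "grip": 255},
    {"x": 0, "y": 0, "z": 0, "ax": -0.56, "ay": 0, "az": 0, "grip": 255},
    {"x": 0, "y": 0, "z": 0, "ax": -0.63, "ay": 0, "az": 0, "grip": 255},
    {"x": 0, "y": 0, "z": 0, "ax": -0.7, "ay": 0, "az": 0, "grip": 255},
    {"x": 0, "y": 0, "z": 0, "ax": -0.77, "ay": 0, "az": 0, "grip": 255},
    {"x": 0, "y": 0, "z": 0, "ax": -0.84, "ay": 0, "az": 0, "grip": 255},
    {"x": 0, "y": 0, "z": 0, "ax": -0.91, "ay": 0, "az": 0, "grip": 255},
    {"x": 0, "y": 0, "z": 0, "ax": -0.98, "ay": 0, "az": 0, "grip": 255},
    {"x": 0, "y": 0, "z": 0, "ax": -1, "ay": 0, "az": 0, "grip": 255},
    {"x": 0, "y": 0, "z": 0, "ax": -1, "ay": 0, "az": 0, "grip": 255},
    {"x": 0, "y": 0, "z": 0, "ax": -1, "ay": 0, "az": 0, "grip": 255},
    {"x": 0, "y": 0, "z": 0, "ax": -1, "ay": 0, "az": 0, "grip": 255},
  ],
)

```text
t: 6.6
tool_pos: [0.5465, 0.1015, 0.2777]
ee_rot: [0.525, 2.545, 1.389]
force: [-0.5, 0.4, -0.1]
grip_width: 0.084
grip_force: 58.5
```

```bash
python3 look.py wrist4; python3 - <<'E'
from plant import ctrl
import cv2,numpy as np
o=[]
for n,(r,c) in(("scene",(80,150)),("side",(90,160))):
    im,_=ctrl.snapshot(n);o.append(cv2.resize(im[r:r+170,c:c+170],(400,400),interpolation=cv2.INTER_CUBIC))
cv2.imwrite("pics/fin.png",np.hstack(o)[:,:,::-1])
E
```

```text
6.6 [0.54646332 0.10146407 0.27773715] [ 0.64  0.35 -0.57  2.12 -1.21  0.82  2.21] 0.08357940150593172 58.50144049152732 [-0.49  0.38 -0.07]
[[-0.918  0.214  0.334]
 [ 0.396  0.497  0.772]
 [-0.001  0.841 -0.541]]
```

View pics/fin.png

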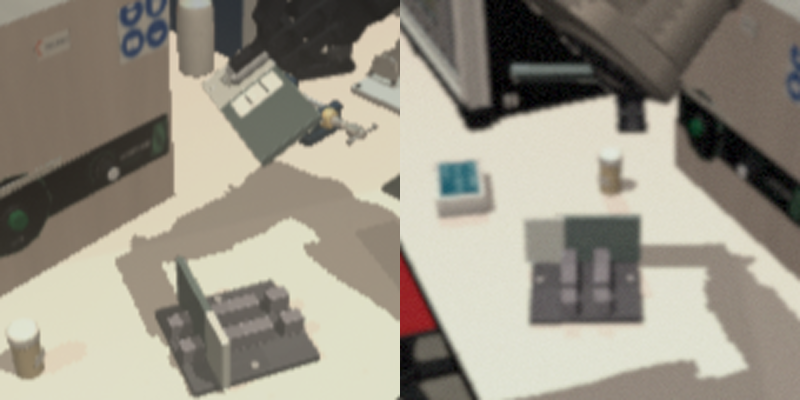

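The left half shows the plate held at about (265,105) with its label facing up, and the blank plate still standing at (200,320). The right half shows the wipes and vial unmoved. The plate's normal is 33° from vertical. I'll hand it in.

```bash
python3 -c "
from plant import ctrl
print(abs(ctrl.state()['qd']).max());print(ctrl.close_job())"
```

```text
0.0051608611466166686
the job is handed in; nothing more can be done
None
```

I handed the job in with the notched plate held by its frosted end about 0.25 m above the bench, label side up (about 33° off straight up), the arm still, and the blank plate still standing; the judge's result was not shown.

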